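# Turn a job flag to finished on a jeweller's bench

### The job

Two job stands on the jeweller's bench both show their red flag. On the stand whose tray holds the finished brooch, the one with the green stone, push the hinged flag gently right over its pivot, without gripping it, until it lies flat on the other side showing green. Do not flick, squeeze or force the flag, shift or lift the stands, or disturb the other flag, the brooches or the tools.

Things in the scene. Friction and masses are not known exactly. Their poses are not given: they have to be found in the camera images.
- flag_done (a joint): hinge angle of the flag on the stand of the FINISHED brooch (green stone). 0 = lying level to the stand's front, red face up (start); 1.57 = straight up; 3.14 = lying level to the back, green face up. Hard stops at 0 and 3.14. It turns freely: the 50 g flag falls, softly damped, to whichever side of upright it is on.
- done_pivot (a point): centre of that flag's hinge line, 112 mm above the bench. Axes are the stand's: x from its front (the flag's starting side, roughly the robot's left, +y) to its back, y along the hinge line, z up. Two 11 mm posts stand 45 mm either side and rise 12 mm above this point; thin rest bars lie 16 mm before and behind it, under the flag's root.
- done_edge (a point): middle of the free edge of that flag, 74 mm from the hinge line; moves with the flag. The flag is a polished, slippery plate 60 mm wide and 6 mm thick ending in a round steel edge bar 8 mm thick along y, 78 mm overall from the hinge. Under the edge is 96 mm of open space down to the stand's base: a tilted fingertip can reach under it and lift.
- stand_done: job stand of the finished brooch: loose dark wooden base 130 (x) by 250 (y) by 12 mm, about 2.5 kg, carrying the flag on two posts (55 mm to +y of its centre) and a steel-rimmed tray 110 mm square, rim 22 mm above the bench (60 mm to -y). Origin: centre of the underside; front is -x
- stand_open: the other, identical job stand, with the unfinished brooch; its flag must stay red side up
- flag_open (a joint): hinge angle of the flag on the other stand, same meaning; 0 at the start and to be left there
- done_tray (a point): centre of the tray floor on the finished brooch's stand
- open_tray (a point): centre of the tray floor on the other stand
- brooch_set_mid (a point): middle of the finished brooch: loose brass disc 38 mm across with a domed green stone, 15 mm high, lying in its tray; leave alone
- brooch_empty_mid (a point): middle of the unfinished brooch: the same brass disc without a stone, 9 mm high, in the tray of the other stand; leave alone
- loupe_mid (a point): middle of a loose steel loupe, 30 mm across and 30 mm high, on the bench between the stands; leave alone
- graver_mid (a point): handle of a loose graver, about 125 mm long and 20 mm high, lying on the bench between the stands; leave alone
- flux_jar: loose jar 52 mm across and 60 mm high behind the stands, origin at its foot; leave alone
- hammer_grip (a point): handle of a loose 240 mm hammer lying at the right of the bench; leave alone
Not all that is in view belongs to the job. What is shaped like the part that bears brooch_empty_mid but blue is not meant. Leave any turquoise look-alike of the part that bears brooch_set_mid alone.

How it is judged:
At the end, for the whole second after the job is handed in: the finished brooch's flag lies green side up (hinge angle above 3.0 rad, at rest), the other flag still lies red side up (below 0.1 rad), the finished stand is flat and within 30 mm and the other within 20 mm of where it was, and both brooches are in their trays (value of joint flag_done above 3 rad and value of joint flag_open below 0.1 rad and velocity of joint flag_done below 0.1 rad/s and linear speed of stand_done below 0.02 m/s and distance of stand_done from where it was at the start of the episode below 0.03 m and distance of stand_open from where it was at the start of the episode below 0.02 m and angle between stand_done's own z axis and vertical below 0.03 rad and horizontal distance between brooch_set_mid and done_tray below 0.05 m and horizontal distance between brooch_empty_mid and open_tray below 0.05 m); the robot touches nothing.
It fails at once if the flag is flicked (faster than 7 rad/s), or the other flag is raised (more than 0.2 rad) (value of joint flag_open above 0.2 rad or velocity of joint flag_done above 7 rad/s).
It fails at once if the flag or its stand is squeezed or forced (fingers press with more than 25 N) (contact force between the fingers and stand_done above 25 N).
It fails at once if a stand is shifted (finished one more than 30 mm, other more than 20 mm), tipped or lifted (distance of stand_done from where it was at the start of the episode above 0.03 m or distance of stand_open from where it was at the start of the episode above 0.02 m or height (world z) of any of stand_done, stand_open above 0.012 m or angle between stand_done's own z axis and vertical above 0.12 rad).
It fails at once if a brooch is lifted or moved more than 40 mm (height (world z) of any of brooch_set_mid, brooch_empty_mid above 0.035 m or distance of any of brooch_set_mid, brooch_empty_mid from where it was at the start of the episode above 0.04 m).
It fails at once if a tool or the jar is moved more than 30 mm (distance of any of loupe_mid, graver_mid, flux_jar, hammer_grip from where it was at the start of the episode above 0.03 m).
It also fails if it takes over 38 s, if anything falls off the work surface, if the arm or the gripper's body presses on something with over 40 N, if the wrist force passes 120 N, or if a joint passes its speed limit or range.

### The arm

A 6-joint arm with a two-finger parallel gripper is mounted at the origin on the work surface. World frame = base frame: x ahead of the robot, y to its left, z up, the work surface at z = 0. Lengths are in m, angles in rad, forces in N, time in s.
With the tool pointing down it reaches from about 0.35 to 0.975 m from the base axis. Payload 4.9 kg.
Tool frame: the origin (TCP) lies at the very end of the fingers, on their centre line; the grasp point (between the pads) lies 19 mm behind it; y points along the fingers, z is the direction in which the jaws open and shut, and the axes are right-handed (so a half turn about y gives the same grasp; the last joint's range is limited). The gripper opens to 85 mm and grips with 20 to 120 N. Pads are 22 mm wide; open, the fingers measure 114 mm over their backs; the gripper's body (76 mm by 85 mm) begins 54 mm behind the grasp point. The pads swing forward as they close: fully open they stand 13 mm farther back than shut.
Start: joints at [-1.424, 0.053, 1.613, -0, 1.476, -0.119], TCP at [0.164, -0.603, 0.207] pointing down, gripper open.
Joint ranges: [-3.01, 3.01], [-1.01, 2.22], [0.06, 2.58], [-1.02, 4.17], [0.09, 2.62], [-3.14, 3.14]. Speed limits (rad/s): [2.57, 2.57, 3.14, 3.14, 3.14, 3.14].

### API

Orientations are given as a rotation vector (axis times angle).
In Python, from station import monitor, viewer, ticket gives the robot as it stands.
- The arm moves only by the tool servo_tool, never from a script. Its argument "commands" is one flat list of numbers, 7 for each row, row after row: the turn, a rotation vector about the tool's x, y, z in rad, then the shift along the tool's x, y, z in cm, then the opening, from 0 (shut) to 1 (fully open). In form: [rx, ry, rz, dx, dy, dz, claw, rx, ry, rz, dx, dy, dz, claw, ...]. A call has 1 to 20 rows; each row shifts and turns the pose as measured when the row begins, along the tool's axes as they then stand; what a row does not reach is not made up. A row lasts 1/10 s, in which the tool goes at most 50 mm and 8.59 degrees, less where a joint would pass 70% of its speed; a pose out of reach is approached as far as the arm can. A call is refused whole if a number of a shift passes 5 or a number of a turn 0.15, either way. A call with a gripper value outside its range is refused whole. The fingers move at their own pace and stop on an object; "grip_force" is the grip in N (left out, the last holds). Time passes only in rows, so rows that do not move let the fingers close. It gives the time, the measured TCP pose, the force and the opening at its end, in the units of the state.
- monitor.get_obs(): the state, without advancing time (a new reading comes with each control period).
- viewer.get_image(name): name is "scene" or "top" or "wrist"; returns a dict with "frame" (480x640x3 uint8, red, green, blue), "depth" (480x640 float32, m along the optical axis (not along the pixel's ray), 0 where there is no reading), "camera_matrix" (3x3 intrinsics, pixels), "dist_coeffs" ([k1, k2, p1, p2, k3] as OpenCV has them; the pictures are not rectified), "cam_to_world" (4x4, takes a point from camera to world coordinates). Camera axes: x right, y down, z forward; pixel columns grow to the right and rows downward; lengths in m; the calibration is good to about 2 mm. A picture is of the moment at which its call begins.
- ticket.finish_job(): hands the job in, once; it reports no verdict.
The state is a dict: "t": time; "q": joint angles; "dq": joint speeds; "effort": joint torques, N m; "tool_pos": TCP position; "tool_rot": TCP orientation; "contact_force": force on the tool from outside, world axes, zero at the start; "wrist_torque": the same for the moment, N m; "opening": finger opening in m.
Only numpy, scipy, OpenCV 4.12 (cv2) and the standard library are available. Lean on these libraries where they do the work, as an engineer would, in place of code of your own. Each camera call takes 0.05 s, during which the arm holds its last target.

## Working session

There is one attempt and no reset: what is moved stays moved. The work goes in short steps, Python scripts to look and compute and a tool call to move; the robot and the scene stay as the last step left them, time stands still between calls to the robot, and variables do not carry over. Pictures are saved under pics/ and viewed, and the job is handed in when it is done.

Besides the shell and the picture viewer there is one more tool, called after "Emit:" as name(argument=value, ...), one argument or row to a line, values as JSON. servo_tool: Moves the arm, as the interface text tells. Its arguments: {"type":"object","properties":{"commands":{"type":"array","items":{"type":"number"}},"grip_force":{"type":"number"}},"required":["commands"]}

```bash
ls; mkdir -p pics
python3 - <<'E'
from station import monitor, viewer
import cv2,numpy as np
for n in ["scene","top"]:
    d=viewer.get_image(n); cv2.imwrite(f"pics/{n}0.png",d["frame"][:,:,::-1]); np.savez(f"{n}0.npz",**d)
    print(n,d["camera_matrix"].tolist(),d["dist_coeffs"],d["cam_to_world"].round(3).tolist())
print(monitor.get_obs())
E
```

```text
pics
scene [[528.8320513129215, 0.0, 327.82807856118427], [0.0, 528.8320513129215, 236.20010791502116], [0.0, 0.0, 1.0]] [-0.1342774  0.         0.         0.         0.       ] [[-0.819, 0.493, -0.293, 0.96], [0.574, 0.706, -0.414, 0.456], [0.003, -0.508, -0.862, 1.216], [0.0, 0.0, 0.0, 1.0]]
top [[467.7681768212611, 0.0, 325.69047822556666], [0.0, 467.7681768212611, 245.87264871343822], [0.0, 0.0, 1.0]] [-0.00149433  0.          0.          0.          0.        ] [[0.063, -0.97, 0.233, 0.33], [-0.998, -0.062, 0.014, -0.095], [0.001, -0.233, -0.972, 1.043], [0.0, 0.0, 0.0, 1.0]]
{'t': 0.1, 'q': array([-1.42402397e+00,  5.33152134e-02,  1.61415750e+00,  1.16135619e-05,
        1.47602518e+00, -1.19043062e-01]), 'dq': array([-0.0009658 , -0.0022022 , -0.00313114,  0.00184859, -0.00062137,
       -0.00072018]), 'effort': array([ 1.38246058e-03, -3.94898236e+01, -3.71362638e+01, -8.79786057e-05,
        3.88663524e-03,  3.41012935e-06]), 'tool_pos': array([ 0.16407218, -0.60244134,  0.20607042]), 'tool_rot': array([-0.27803019,  2.081463  , -2.0774659 ]), 'contact_force': array([ 0.29311849, -1.1799315 , -0.46149848]), 'wrist_torque': array([-0.02449974,  0.03377486,  0.02997585]), 'opening': 0.08537014946395384}
```

View pics/scene0.png

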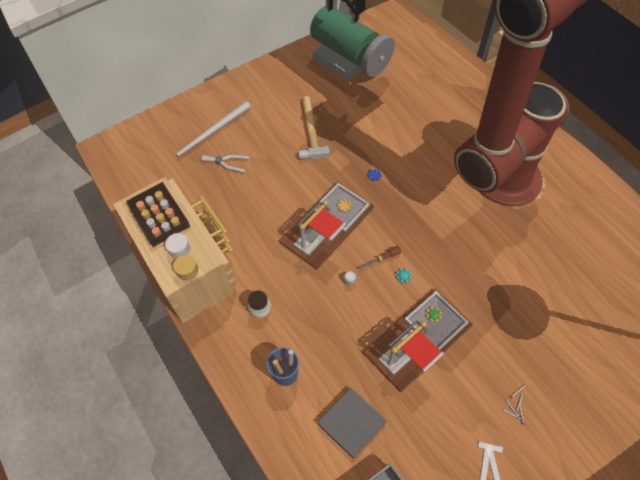

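View pics/top0.png

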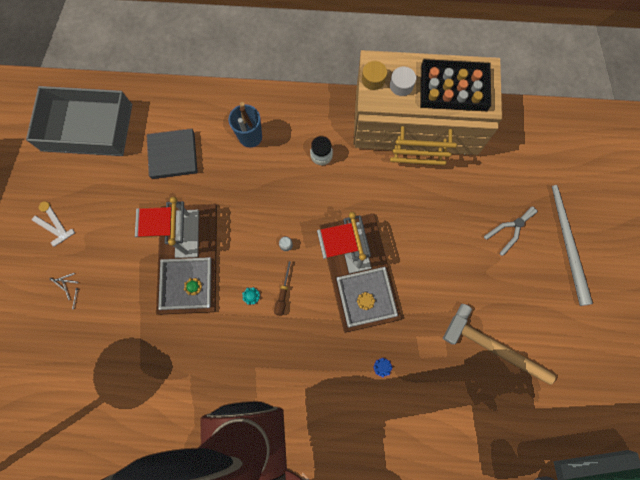

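Top view: the left stand (187,260) has the green-stone brooch at (193,287) and its red flag at (155,222). The right stand has the bare brass brooch at (366,300) and its flag at (340,240). The look-alikes are turquoise (251,296) and blue (383,367), both on the bench. So I want the left stand. Next I'll crop in to check and measure.

```bash
cat > h.py <<'E'
import numpy as np,cv2
def load(n): return dict(np.load(n+".npz"))
def pts(d,uv):
    uv=np.array(uv,float).reshape(-1,1,2)
    n=cv2.undistortPoints(uv,d["camera_matrix"],d["dist_coeffs"]).reshape(-1,2)
    z=np.array([d["depth"][int(round(v)),int(round(u))] for u,v in uv.reshape(-1,2)])
    P=np.c_[n*z[:,None],z]; T=d["cam_to_world"]
    return P@T[:3,:3].T+T[:3,3]
def cloud(d,mask):
    v,u=np.nonzero(mask); return pts(d,np.c_[u,v])
E
python3 - <<'E'
from h import *
d=load("top0");s=load("scene0")
a=cv2.resize(np.ascontiguousarray(d["frame"][180:330,110:260,::-1]),None,fx=4,fy=4,interpolation=cv2.INTER_CUBIC)
cv2.imwrite("pics/c1.png",a)
for n,D,box in (("top",d,(110,195,180,245)),("scene",s,(390,320,450,375))):
    hsv=cv2.cvtColor(D["frame"],cv2.COLOR_RGB2HSV)
    m=((hsv[...,0]<6)|(hsv[...,0]>174))&(hsv[...,1]>200)&(hsv[...,2]>120)
    b=np.zeros_like(m);x0,y0,x1,y1=box;b[y0:y1,x0:x1]=1
    m=m&b; m=cv2.erode(m.astype(np.uint8),np.ones((2,2)))
    P=cloud(D,m>0);P=P[(P[:,2]>.08)&(P[:,2]<.15)];r=cv2.minAreaRect((P[:,:2]*1000).astype(np.float32))
    print(n,len(P),P.mean(0),np.median(P[:,2]),r,cv2.boxPoints(r).tolist())
print(pts(d,[(193,287),(160,263),(212,258),(158,311),(214,310),(366,300)]))
E
```

```text
top 786 [0.58011407 0.27297245 0.11566037] 0.11568862380496936 ((580.1953125, 273.14166259765625), (57.81014633178711, 62.34561538696289), 6.0447797775268555) [[548.1682739257812, 301.0972900390625], [554.7335815429688, 239.0983123779297], [612.2223510742188, 245.18603515625], [605.6570434570312, 307.18499755859375]]Traceback (most recent call last):
  File "<stdin>", line 10, in <module>
  File "h.py", line 10, in cloud
    v,u=np.nonzero(mask); return pts(d,np.c_[u,v])
                                 ~~~^^^^^^^^^^^^^^
  File "h.py", line 5, in pts
    n=cv2.undistortPoints(uv,d["camera_matrix"],d["dist_coeffs"]).reshape(-1,2)
      ~~~~~~~~~~~~~~~~~~~^^^^^^^^^^^^^^^^^^^^^^^^^^^^^^^^^^^^^^^^
cv2.error: OpenCV(4.12.0) /io/opencv/modules/calib3d/src/undistort.dispatch.cpp:347: error: (-215:Assertion failed) CV_IS_MAT(_src) && CV_IS_MAT(_dst) && (_src->rows == 1 || _src->cols == 1) && (_dst->rows == 1 || _dst->cols == 1) && _src->cols + _src->rows - 1 == _dst->rows + _dst->cols - 1 && (CV_MAT_TYPE(_src->type) == CV_32FC2 || CV_MAT_TYPE(_src->type) == CV_64FC2) && (CV_MAT_TYPE(_dst->type) == CV_32FC2 || CV_MAT_TYPE(_dst->type) == CV_64FC2) in function 'cvUndistortPointsInternal'
```

View pics/c1.png

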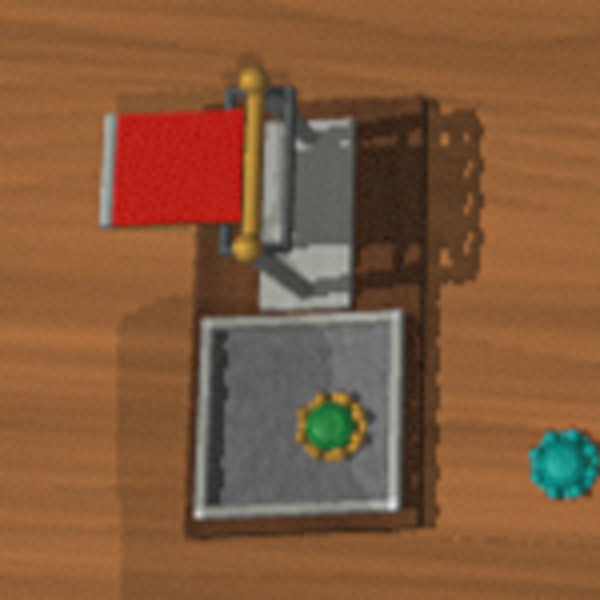

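Run:
```python
from h import *
d=load("top0");s=load("scene0")
cs=lambda x,y:(110+x/4,180+y/4)
L=["gold top","gold bot","edge top","edge bot","edge mid","brooch","tray tl","tray tr","tray bl","tray br","base tr","base br","base bl"]
P=pts(d,[cs(253,80),cs(245,247),cs(110,120),cs(106,220),cs(108,170),cs(330,425),cs(206,322),cs(398,316),cs(198,512),cs(394,506),cs(424,102),cs(428,522),cs(190,532)])
for l,p in zip(L,P): print(l,p.round(4))
hsv=cv2.cvtColor(s["frame"],cv2.COLOR_RGB2HSV);print(hsv[350,420])
m=((hsv[...,0]<6)|(hsv[...,0]>174))&(hsv[...,1]>180)&(hsv[...,2]>100)
b=np.zeros_like(m);b[325:375,395:445]=1
P=cloud(s,m&b);P=P[(P[:,2]>.08)&(P[:,2]<.15)];r=cv2.minAreaRect((P[:,:2]*1000).astype(np.float32));print(len(P),P.mean(0),r,cv2.boxPoints(r).tolist())
# all high points near the stand
v,u=np.mgrid[190:330,110:260];Q=pts(d,np.c_[u.ravel(),v.ravel()])
k=(Q[:,2]>.09);K=Q[k];print(K.min(0),K.max(0))
g=d["frame"][190:330,110:260].reshape(-1,3).astype(int)
gk=k&(g[:,0]>g[:,2]+60)&(g[:,1]>80);print("gold",Q[gk].mean(0),Q[gk].min(0),Q[gk].max(0))
w=k&(abs(g[:,0]-g[:,2])<30)&(Q[:,1]>.295);print("edgebar",Q[w].mean(0),Q[w].min(0),Q[w].max(0),w.sum())
```

```text
gold top [0.6268 0.2384 0.1256]
gold bot [0.5393 0.2316 0.1213]
edge top [0.6036 0.3131 0.1155]
edge bot [0.5501 0.3064 0.1162]
edge mid [0.5758 0.3082 0.1193]
brooch [0.4643 0.2052 0.0247]
tray tl [0.5171 0.2812 0.0252]
tray tr [0.5289 0.1774 0.0169]
tray bl [0.4126 0.2708 0.0238]
tray br [0.4229 0.166  0.02  ]
base tr [0.6575 0.1798 0.0089]
base br [ 0.4174  0.152  -0.0033]
base bl [0.4026 0.2785 0.0102]
[  1 185 198]
722 [0.58426591 0.2744767  0.11481141] ((584.8658447265625, 273.82244873046875), (59.9925651550293, 63.04728698730469), 7.341797828674316) [[551.087158203125, 301.2544860839844], [559.143798828125, 238.7240753173828], [618.64453125, 246.39041137695312], [610.587890625, 308.92083740234375]]
[ 0.32953731 -0.09482362  0.09010263] [0.63748797 0.31661613 1.04313693]
gold [0.529851   0.1676073  0.31862644] [ 0.32953731 -0.09482362  0.10520407] [0.63748797 0.3165992  1.04313693]
edgebar [0.57627927 0.31061901 0.11626508] [0.54826882 0.30502781 0.11068793] [0.6060617  0.31661613 0.12056216] 74
```

```bash
cat >> h.py <<'E'
from scipy.spatial.transform import Rotation as Ro
ex=np.array([.11,-.994,0]);ex/=np.linalg.norm(ex);ey=np.array([-ex[1],ex[0],0]);ez=np.array([0,0,1.])
piv=np.array([.582,.235,.112])
def Rgoal(al,fl=1):
    a=np.sin(al)*ex-np.cos(al)*ez; n=np.cos(al)*ex+np.sin(al)*ez
    x=fl*n; return np.c_[x,a,np.cross(x,a)]
def go(goalp,Rg=None,o=None):
    from station import monitor
    o=o or monitor.get_obs(); R=Ro.from_rotvec(o["tool_rot"]).as_matrix()
    dp=R.T@(np.array(goalp)-o["tool_pos"])*100
    print("t",round(o["t"],2),"pos",o["tool_pos"].round(4),"F",o["contact_force"].round(1),"shift cm",dp.round(2))
    if Rg is not None: print("turn",Ro.from_matrix(R.T@Rg).as_rotvec().round(3))
    return R
E
python3 - <<'E'
from h import *
R=go([.5,-.25,.3]);print(R.round(2))
for f in (1,-1):
    for al in (0,45): go([.58,.42,.25],Rgoal(np.radians(al),f))
print(Rgoal(.785,1).round(2), Rgoal(.785,-1).round(2))
E
```

```text
t 0.1 pos [ 0.1641 -0.6024  0.2061] F [ 0.3 -1.2 -0.5] shift cm [-41.67  -9.34 -25.2 ]
[[-0.96 -0.    0.26]
 [-0.26  0.   -0.96]
 [-0.   -1.   -0.  ]]
t 0.1 pos [ 0.1641 -0.6024  0.2061] F [ 0.3 -1.2 -0.5] shift cm [-66.99  -4.21 -87.74]
turn [ 1.000e-03 -1.415e+00 -2.000e-03]
t 0.1 pos [ 0.1641 -0.6024  0.2061] F [ 0.3 -1.2 -0.5] shift cm [-66.99  -4.21 -87.74]
turn [ 0.555 -1.336 -0.649]
t 0.1 pos [ 0.1641 -0.6024  0.2061] F [ 0.3 -1.2 -0.5] shift cm [-66.99  -4.21 -87.74]
turn [2.000e-03 1.726e+00 1.000e-03]
t 0.1 pos [ 0.1641 -0.6024  0.2061] F [ 0.3 -1.2 -0.5] shift cm [-66.99  -4.21 -87.74]
turn [0.676 1.627 0.578]
[[ 0.08  0.08  0.99]
 [-0.7  -0.7   0.11]
 [ 0.71 -0.71  0.  ]] [[-0.08  0.08 -0.99]
 [ 0.7  -0.7  -0.11]
 [-0.71 -0.71  0.  ]]
```

Emit:
servo_tool(
  commands=[0,0,0,-3.5,-0.8,-2.1,0,0,0,0,-3.5,-0.8,-2.1,0,0,0,0,-3.5,-0.8,-2.1,0,0,0,0,-3.5,-0.8,-2.1,0,0,0,0,-3.5,-0.8,-2.1,0,0,0,0,-3.5,-0.8,-2.1,0,0,0,0,-3.5,-0.8,-2.1,0,0,0,0,-3.5,-0.8,-2.1,0,0,0,0,-3.5,-0.8,-2.1,0,0,0,0,-3.5,-0.8,-2.1,0,0,0,0,-3.5,-0.8,-2.1,0,0,0,0,-3.5,-0.8,-2.1,0],
)

```text
t: 1.3
tool_pos: [0.511, -0.2367, 0.298]
tool_rot: [-0.273, 2.102, -2.072]
contact_force: [-0.0, -1.0, 0.5]
opening: 0.0
```

Run:
```python
from h import *
go([.56,.41,.28],Rgoal(0));from station import monitor;o=monitor.get_obs();print(o["q"].round(2),o["opening"])
```

```text
t 1.3 pos [ 0.511  -0.2367  0.298 ] F [-0.  -1.   0.5] shift cm [-21.08   2.65 -61.3 ]
turn [ 0.014 -1.426 -0.008]
[-0.57 -0.12  1.64  0.01  1.64  0.75] 1.6199501354735222e-05
```

Emit:
servo_tool(
  commands=[0,0,0,-1.4,0.2,-4.1,0,0,0,0,-1.4,0.2,-4.1,0,0,0,0,-1.4,0.2,-4.1,0,0,0,0,-1.4,0.2,-4.1,0,0,0,0,-1.4,0.2,-4.1,0,0,0,0,-1.4,0.2,-4.1,0,0,0,0,-1.4,0.2,-4.1,0,0,0,0,-1.4,0.2,-4.1,0,0,0,0,-1.4,0.2,-4.1,0,0,0,0,-1.4,0.2,-4.1,0,0,0,0,-1.4,0.2,-4.1,0,0,0,0,-1.4,0.2,-4.1,0,0,0,0,-1.4,0.2,-4.1,0,0,0,0,-1.4,0.2,-4.1,0,0,0,0,-1.4,0.2,-4.1,0],
)

```text
t: 2.8
tool_pos: [0.5561, 0.4379, 0.2679]
tool_rot: [-0.282, 2.104, -2.077]
contact_force: [0.9, 0.5, 0.6]
opening: 0.0003
```

Emit:
servo_tool(
  commands=[0,-0.14,0,0,0,0,0,0,-0.14,0,0,0,0,0,0,-0.14,0,0,0,0,0,0,-0.14,0,0,0,0,0,0,-0.14,0,0,0,0,0,0,-0.14,0,0,0,0,0,0,-0.14,0,0,0,0,0,0,-0.14,0,0,0,0,0,0,-0.14,0,0,0,0,0,0,-0.14,0,0,0,0,0,0,0,0,0,0,0,0],
)

```text
t: 3.9
tool_pos: [0.5506, 0.4436, 0.2541]
tool_rot: [-1.297, 1.121, -1.079]
contact_force: [-0.1, -0.2, -0.3]
opening: -0.0001
```

Run:
```python
from h import *
go([.56,.41,.28],Rgoal(np.radians(45)));from station import monitor;o=monitor.get_obs();print(o["q"].round(2),o["opening"])
```

```text
t 3.9 pos [0.5506 0.4436 0.2541] F [-0.1 -0.2 -0.3] shift cm [ 3.45 -2.62  0.34]
turn [ 0.013  0.051 -0.791]
[0.57 0.24 1.33 0.02 1.6  0.41] -0.00014727255619541993
```

Emit:
servo_tool(
  commands=[0,0.01,-0.13,0,-0.3,0,0,0,0.01,-0.13,0,-0.3,0,0,0,0.01,-0.13,0,-0.3,0,0,0,0.01,-0.13,0,-0.3,0,0,0,0.01,-0.13,0,-0.3,0,0,0,0,-0.13,0,-0.3,0,0,0,0,0,0,0,0,0],
)

```text
t: 4.6
tool_pos: [0.5504, 0.4476, 0.2688]
tool_rot: [-1.782, 0.634, -1.72]
contact_force: [0.7, -0.2, -2.0]
opening: -0.0
```

Run:
```python
from h import *
A=np.radians(45);T=lambda u,w:piv+u/1000*ex+w/1000*ez
go(T(-115,-22),Rgoal(A));go(T(-77,-22));from station import monitor,viewer;o=monitor.get_obs();print(o["q"].round(2))
d=viewer.get_image("scene");cv2.imwrite("pics/s1.png",d["frame"][:,:,::-1])
```

```text
t 4.6 pos [0.5504 0.4476 0.2688] F [ 0.7 -0.2 -2. ] shift cm [-6.05 19.54  1.18]
turn [ 0.025 -0.019  0.023]
t 4.6 pos [0.5504 0.4476 0.2688] F [ 0.7 -0.2 -2. ] shift cm [-3.42 22.29  1.29]
[ 0.81  0.61  0.99 -0.65  2.06  0.57]
```

View pics/s1.png

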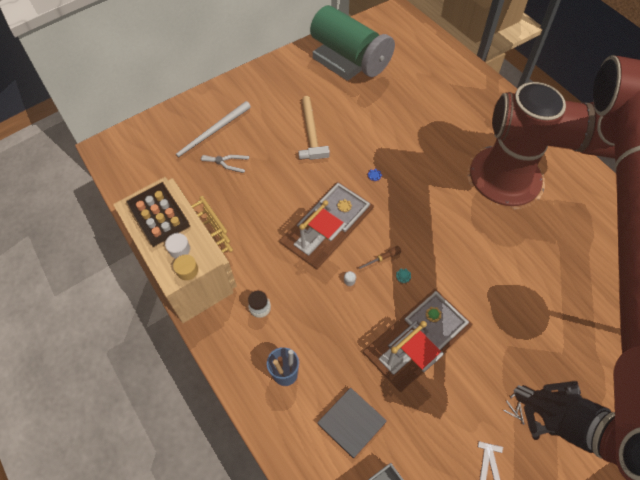

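The scene view shows the shut fingers at (525,395) in front of the left stand, tilted towards the red flag at (420,350). Nothing has been disturbed. Now I'll move to a staging point in front of and below the edge.

Emit:
servo_tool(
  commands=[0,0,0,-0.8,2.4,0.15,0,0,0,0,-0.8,2.4,0.15,0,0,0,0,-0.8,2.4,0.15,0,0,0,0,-0.8,2.4,0.15,0,0,0,0,-0.8,2.4,0.15,0,0,0,0,-0.8,2.4,0.15,0,0,0,0,-0.8,2.4,0.15,0,0,0,0,-0.4,1.5,0.1,0,0,0,0,0,0,0,0],
)

```text
t: 5.55
tool_pos: [0.5772, 0.3526, 0.1082]
tool_rot: [-1.724, 0.676, -1.734]
contact_force: [0.4, 0.8, 0.3]
opening: 0.0005
```

Run:
```python
from h import *
A=np.radians(45);T=lambda u,w:piv+u/1000*ex+w/1000*ez
go(T(-115,-22),Rgoal(A));go(T(-78,-22));from station import monitor,viewer;o=monitor.get_obs();print(o["q"].round(2))
for n in ("scene","top"):
    d=viewer.get_image(n);y,x=(300,360) if n=="scene" else (140,80)
    cv2.imwrite(f"pics/{n}2.png",cv2.resize(np.ascontiguousarray(d["frame"][y:y+150,x:x+200,::-1]),None,fx=4,fy=4))
    np.savez(n+"2.npz",**d)
```

```text
t 5.55 pos [0.5772 0.3526 0.1082] F [0.4 0.8 0.3] shift cm [-1.05  1.49 -0.86]
turn [ 0.019 -0.06  -0.016]
t 5.55 pos [0.5772 0.3526 0.1082] F [0.4 0.8 0.3] shift cm [ 1.6   4.06 -0.65]
[ 0.69  0.58  1.28 -0.62  1.75  0.69]
```

View pics/scene2.png

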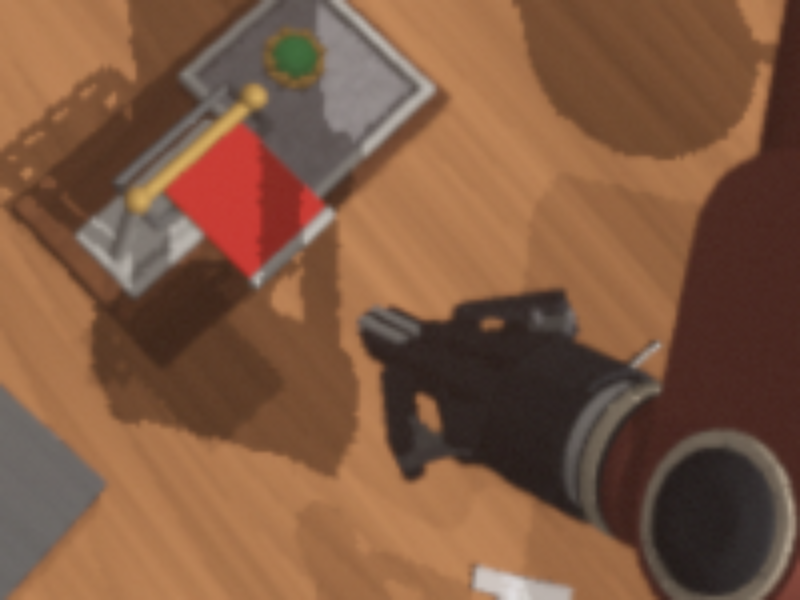

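View pics/top2.png

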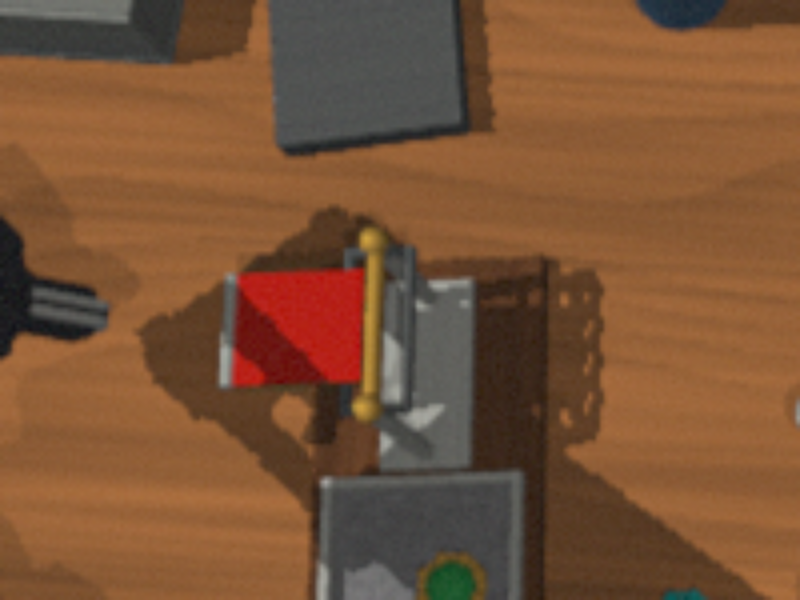

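The fingertips sit in front of the edge, in line with its middle: tip at (105,315) and edge bar at (228,330) in the top crop. The gap looks larger than the TCP reading suggests, so I'll check it with depth.

Run:
```python
from h import *
R=Ro.from_rotvec([-1.724,.676,-1.734]).as_matrix();tcp=np.array([.5772,.3526,.1082])
for n in("top2","scene2"):
    d=load(n);h,w=d["depth"].shape
    v,u=np.mgrid[0:h,0:w];m=d["depth"].ravel()>0
    P=pts(d,np.c_[u.ravel(),v.ravel()])
    k=m&(np.linalg.norm(P-tcp,axis=1)<.09)&(P[:,1]>.325)&(P[:,2]>.03)
    L=(P[k]-tcp)@R*1000
    print(n,k.sum(),"max along y",np.sort(L[:,1])[-8:].round(1))
    for lo in range(-60,20,10):
        q=L[(L[:,1]>=lo)&(L[:,1]<lo+10)]
        if len(q):print(lo,len(q),q.min(0).round(1),q.max(0).round(1))
    e=pts(d,[(80+228/4,140+330/4)]) if n=="top2" else pts(d,[(360+300/4,300+245/4)])
    print(e)
```

```text
top2 620 max along y [-29.4 -28.9 -28.7 -28.7 -28.5 -28.5 -27.7 -27.2]
-60 82 [ -7.  -59.8 -13.5] [ 14.5 -50.1  14.2]
-50 77 [ -5.4 -49.9 -12.9] [ 14.5 -40.1  15.4]
-40 59 [  0.1 -39.9 -12.2] [ 14.1 -30.1  14.7]
-30 10 [ -3.7 -29.7  -5.2] [ 12.7 -27.2   6.9]
[[0.57592539 0.30851016 0.11863483]]
scene2 408 max along y [-27.9 -27.9 -27.1 -27.1 -26.3 -26.  -23.8 -22.5]
-60 50 [ -1.3 -59.9 -12.2] [ 13.1 -50.2  16.4]
-50 53 [ -9.1 -50.  -12.5] [ 13.  -40.2  16. ]
-40 48 [ -7.  -39.7 -13.3] [ 14.1 -30.1  16.1]
-30 10 [  3.7 -29.5  -4.4] [ 12.1 -22.5  11.1]
[[0.57368359 0.31279769 0.11058149]]
```

Run:
```python
from h import *
from station import monitor,viewer
o=monitor.get_obs();print(o["t"],o["tool_pos"],o["tool_rot"],o["opening"])
d=viewer.get_image("wrist");cv2.imwrite("pics/w1.png",d["frame"][:,:,::-1]);np.savez("w1.npz",**d)
R=Ro.from_rotvec(o["tool_rot"]).as_matrix()
T=d["cam_to_world"];print("cam in tool",((T[:3,3]-o["tool_pos"])@R).round(3),(R.T@T[:3,:3]).round(2).tolist())
print(monitor.get_obs()["tool_pos"])
# project TCP in top2 & scene2 & wrist
for n,D in (("top2",load("top2")),("scene2",load("scene2")),("w1",d)):
    M=np.linalg.inv(D["cam_to_world"])
    for dy in(0,-.028):
        p=o["tool_pos"]+R[:,1]*dy
        print(n,dy,cv2.projectPoints(p.reshape(1,3),cv2.Rodrigues(M[:3,:3])[0],M[:3,3],D["camera_matrix"],D["dist_coeffs"])[0].ravel())
```

```text
5.65 [0.57802144 0.35444995 0.11063917] [-1.71968736  0.67475886 -1.73435499] -0.00036195274049264937
cam in tool [-0.083 -0.167 -0.   ] [[0.0, 0.95, 0.32], [-0.0, -0.32, 0.95], [1.0, -0.0, 0.0]]
[0.57816999 0.35522413 0.11114088]
top2 0 [116.71067405 221.27258797]
top2 -0.028 [102.83704155 218.68920958]
scene2 0 [445.97291468 377.71562463]
scene2 -0.028 [454.51697297 381.96937458]
w1 0 [317.89752473 287.66125768]
w1 -0.028 [318.05796059 318.2942264 ]
```

View pics/w1.png

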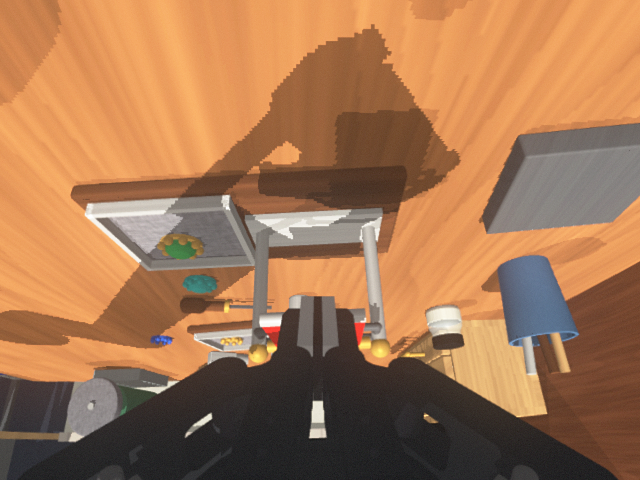

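Run:
```python
from h import *
from station import monitor,viewer
o=monitor.get_obs();R=Ro.from_rotvec(o["tool_rot"]).as_matrix()
d=load("w1")
for r in range(284,345,6): 
    p=pts(d,[(308,r),(318,r),(328,r)]); print(r,((p-o["tool_pos"])@R*1000).round(0).tolist(), d["frame"][r,308])
d=viewer.get_image("top");np.savez("top3.npz",**d);v,u=np.mgrid[0:480,0:640]
P=pts(d,np.c_[u.ravel(),v.ravel()]);L=(P-o["tool_pos"])@R*1000
k=(np.abs(L[:,2])<20)&(np.abs(L[:,0])<25)&(L[:,1]>-80)&(L[:,1]<30);print(np.sort(L[k][:,1])[-10:])
y,x=180,90;cv2.imwrite("pics/t3.png",cv2.resize(np.ascontiguousarray(d["frame"][y:y+75,x:x+100,::-1]),None,fx=8,fy=8,interpolation=0))
o=monitor.get_obs();print(o["tool_pos"],o["dq"].round(3))
```

```text
284 [[134.0, 283.0, -13.0], [135.0, 283.0, 0.0], [135.0, 284.0, 13.0]] [239 162  97]
290 [[151.0, 298.0, -13.0], [151.0, 299.0, 0.0], [151.0, 299.0, 13.0]] [237 161 100]
296 [[-10.0, -27.0, -4.0], [-10.0, -27.0, -0.0], [-10.0, -27.0, 4.0]] [134 108  95]
302 [[-10.0, -33.0, -4.0], [-10.0, -32.0, -0.0], [-10.0, -32.0, 4.0]] [121 110 105]
308 [[-11.0, -38.0, -4.0], [-10.0, -38.0, -0.0], [-11.0, -38.0, 4.0]] [122 112 107]
314 [[-10.0, -41.0, -4.0], [-10.0, -42.0, -0.0], [-10.0, -41.0, 3.0]] [123 113 106]
320 [[-11.0, -47.0, -4.0], [-10.0, -45.0, -0.0], [-10.0, -45.0, 3.0]] [118 110 105]
326 [[-10.0, -50.0, -4.0], [-10.0, -50.0, -0.0], [-10.0, -50.0, 3.0]] [118 111 106]
332 [[-10.0, -53.0, -4.0], [-11.0, -54.0, -0.0], [-10.0, -54.0, 3.0]] [117 111 104]
338 [[-10.0, -57.0, -4.0], [-10.0, -56.0, -0.0], [-10.0, -56.0, 3.0]] [117 108 105]
344 [[-10.0, -60.0, -3.0], [-10.0, -61.0, -0.0], [-10.0, -60.0, 3.0]] [115 107 103]
[-27.63928755 -27.55121856 -27.52001677 -27.36024014 -26.47886032
 -26.36176673 -26.32601687 -25.93947198 -25.6324574  -25.26533506]
[0.57820833 0.35564238 0.11129953] [ 0.01   0.006 -0.006 -0.003  0.    -0.001]
```

View pics/t3.png

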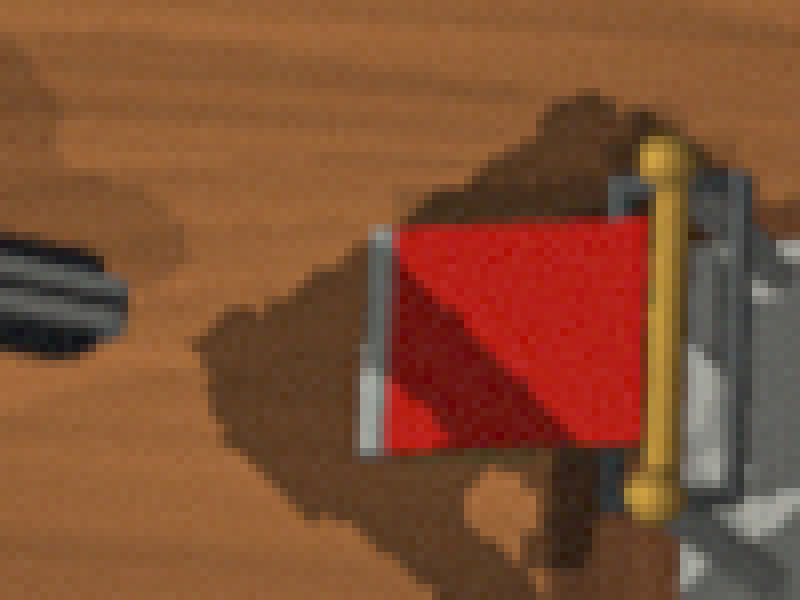

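All three cameras agree that the real fingertip ends about 26 mm behind the reported TCP along the tool's y. From here I'll plan with the real tip.

```bash
cat >> h.py <<'E'
A=np.radians(45)
def T(u,w,al=A): return piv+u/1000*ex+w/1000*ez+.026*(np.sin(al)*ex-np.cos(al)*ez)
def uw(o):
    R=Ro.from_rotvec(o["tool_rot"]).as_matrix();p=o["tool_pos"]-.026*R[:,1]-piv
    return np.round([p@ex*1000,p@ey*1000,p@ez*1000],1)
E
python3 - <<'E'
from h import *
from station import monitor
print(uw(monitor.get_obs()))
go(T(-122,-26),Rgoal(A));go(T(-76,-26))
E
```

```text
[-138.4    9.8   18. ]
t 5.75 pos [0.5782 0.3556 0.1113] F [-1.   0.7  0.2] shift cm [-1.77  4.32 -1.01]
turn [ 0.013 -0.061 -0.018]
t 5.75 pos [0.5782 0.3556 0.1113] F [-1.   0.7  0.2] shift cm [ 1.53  7.51 -0.76]
```

Emit:
servo_tool(
  commands=[0,-0.012,0,-0.35,0.85,-0.2,0,0,-0.012,0,-0.35,0.85,-0.2,0,0,-0.012,0,-0.35,0.85,-0.2,0,0,-0.012,0,-0.35,0.85,-0.2,0,0,-0.012,0,-0.35,0.85,-0.2,0,0,0,0,0,0.1,0,0],
)

```text
t: 6.35
tool_pos: [0.5698, 0.3386, 0.0659]
tool_rot: [-1.762, 0.644, -1.669]
contact_force: [-0.9, 1.7, 0.1]
opening: 0.0003
```

Run:
```python
from h import *
from station import monitor
print(uw(monitor.get_obs()))
go(T(-122,-26),Rgoal(A));go(T(-76,-26))
```

```text
[-122.3   -0.5  -27.3]
t 6.35 pos [0.5698 0.3386 0.0659] F [-0.9  1.7  0.1] shift cm [ 0.17 -0.08  0.07]
turn [ 0.009  0.003 -0.021]
t 6.35 pos [0.5698 0.3386 0.0659] F [-0.9  1.7  0.1] shift cm [3.49 3.11 0.09]
```

Staged accurately. Now I'll go horizontally in under the edge.

Emit:
servo_tool(
  commands=[0,0,0,0.6,0.5,0,0,0,0,0,0.6,0.5,0,0,0,0,0,0.6,0.5,0,0,0,0,0,0.6,0.5,0,0,0,0,0,0.6,0.5,0,0,0,0,0,0.5,0.5,0,0,0,0,0,0,0,0,0],
)

```text
t: 7.05
tool_pos: [0.5759, 0.2882, 0.0697]
tool_rot: [-1.76, 0.644, -1.67]
contact_force: [0.1, 0.5, -0.8]
opening: 0.0003
```

Run:
```python
from h import *
from station import monitor,viewer
o=monitor.get_obs();print(uw(o))
go(T(-76,-19),Rgoal(A))
for n,(y,x) in dict(top=(180,90),wrist=(240,220)).items():
    d=viewer.get_image(n);cv2.imwrite(f"pics/{n}4.png",cv2.resize(np.ascontiguousarray(d["frame"][y:y+100,x:x+130,::-1] if n=="top" else d["frame"][y:y+160,x:x+200,::-1]),None,fx=4,fy=4,interpolation=0))
```

```text
[-71.6  -0.  -23.6]
t 7.05 pos [0.5759 0.2882 0.0697] F [ 0.1  0.5 -0.8] shift cm [ 0.05 -0.64  0.02]
turn [ 0.009  0.001 -0.022]
```

View pics/top4.png

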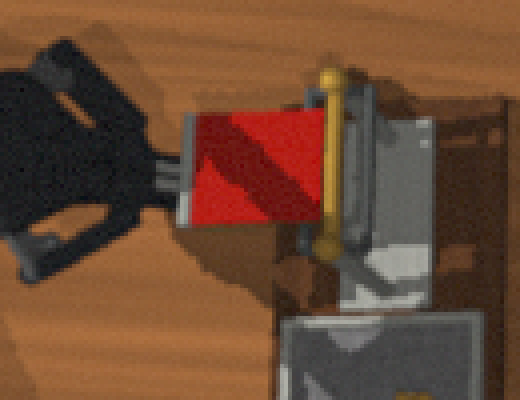

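View pics/wrist4.png

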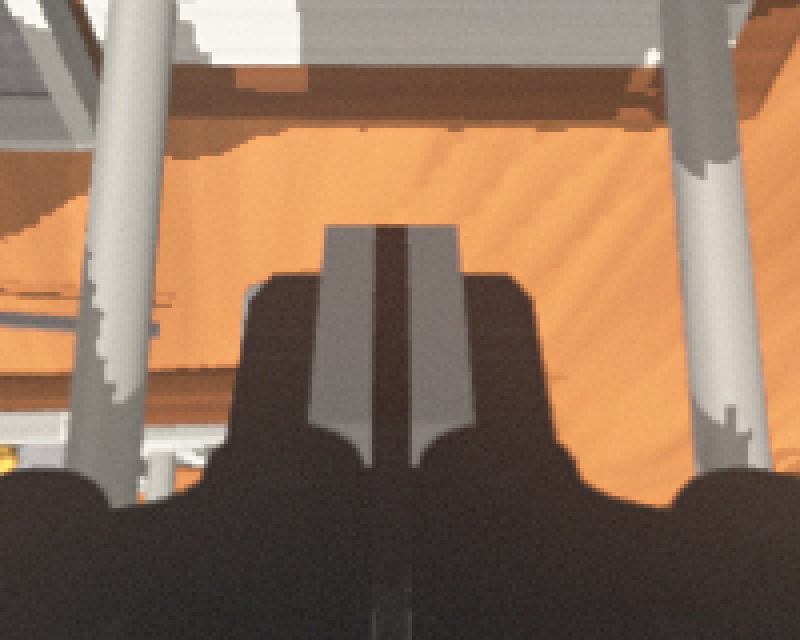

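The top crop shows the fingers going under the middle of the edge (about 190,172). The wrist crop shows the tip centred between the two posts. I'll start lifting slowly.

Emit:
servo_tool(
  commands=[0,0,0,0.39,-0.26,0,0,0,0,0,0.39,-0.26,0,0,0,0,0,0.39,-0.26,0,0,0,0,0,0.39,-0.26,0,0,0,0,0,0.39,-0.26,0,0,0,0,0,0.39,-0.26,0,0],
)

```text
t: 7.75
tool_pos: [0.5765, 0.2839, 0.099]
tool_rot: [-1.76, 0.642, -1.668]
contact_force: [0.6, 0.5, 0.2]
opening: -0.0002
```

Run:
```python
from h import *
from station import monitor,viewer
o=monitor.get_obs();print(uw(o),o["q"].round(2))
go(T(-49.5,29.7),Rgoal(A))
d=viewer.get_image("scene");y,x=(290,360)
cv2.imwrite("pics/s5.png",cv2.resize(np.ascontiguousarray(d["frame"][y:y+110,x:x+150,::-1]),None,fx=5,fy=5))
print(uw(monitor.get_obs()))
```

```text
[-67.2   0.1   5.8] [ 0.63  0.48  1.44 -0.64  1.65  0.61]
t 7.75 pos [0.5765 0.2839 0.099 ] F [0.6 0.5 0.2] shift cm [ 2.99 -0.51 -0.  ]
turn [ 0.007  0.003 -0.022]
[-67.2   0.5   6.9]
```

View pics/s5.png

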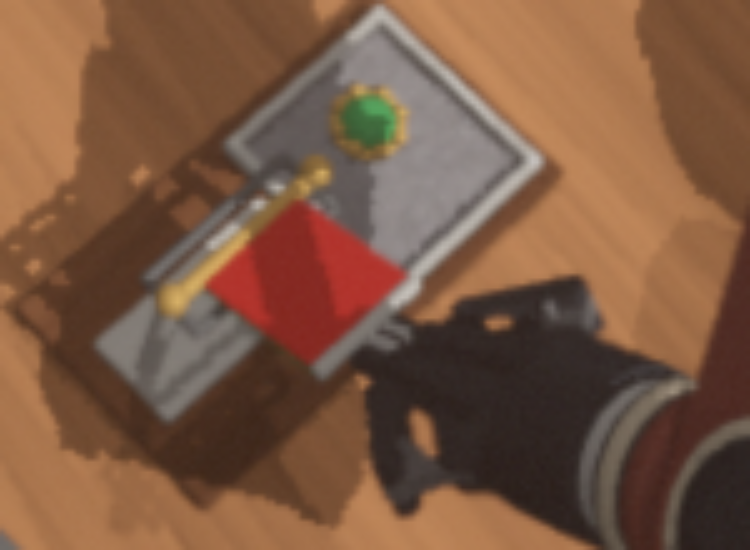

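The flag edge has risen to about 22° on the fingers, with negligible force. I'll carry on.

Emit:
servo_tool(
  commands=[0,0,0,0.46,-0.1,0,0,0,0,0,0.46,-0.1,0,0,0,0,0,0.46,-0.1,0,0,0,0,0,0.46,-0.1,0,0,0,0,0,0.46,-0.1,0,0,0,0,0,0.46,-0.1,0,0],
)

```text
t: 8.4
tool_pos: [0.5787, 0.2668, 0.1251]
tool_rot: [-1.759, 0.642, -1.669]
contact_force: [-0.7, -0.6, 0.1]
opening: 0.0002
```

Run:
```python
from h import *
from station import monitor,viewer
o=monitor.get_obs();print(uw(o),o["q"].round(2))
go(T(-29.8,43.8),Rgoal(A))
```

```text
[-49.9   0.4  31.9] [ 0.6   0.43  1.45 -0.65  1.66  0.57]
t 8.4 pos [0.5787 0.2668 0.1251] F [-0.7 -0.6  0.1] shift cm [ 2.33  0.53 -0.03]
turn [ 0.007  0.002 -0.022]
```

Emit:
servo_tool(
  commands=[0,0,0,0.38,0.08,0,0,0,0,0,0.38,0.08,0,0,0,0,0,0.38,0.08,0,0,0,0,0,0.38,0.08,0,0,0,0,0,0.38,0.08,0,0,0,0,0,0.38,0.08,0,0],
)

```text
t: 9.0
tool_pos: [0.5812, 0.2453, 0.1387]
tool_rot: [-1.759, 0.642, -1.669]
contact_force: [-0.6, 0.7, -0.7]
opening: 0.0004
```

Run:
```python
from h import *
from station import monitor,viewer
o=monitor.get_obs();print(uw(o),o["q"].round(2))
go(T(-10.8,48.2),Rgoal(A))
d=viewer.get_image("scene");y,x=(290,360)
cv2.imwrite("pics/s6.png",cv2.resize(np.ascontiguousarray(d["frame"][y:y+110,x:x+150,::-1]),None,fx=5,fy=5))
```

```text
[-28.3   0.5  45.5] [ 0.58  0.39  1.48 -0.66  1.66  0.54]
t 9.0 pos [0.5812 0.2453 0.1387] F [-0.6  0.7 -0.7] shift cm [ 1.51  1.01 -0.03]
turn [ 0.007  0.002 -0.022]
```

View pics/s6.png

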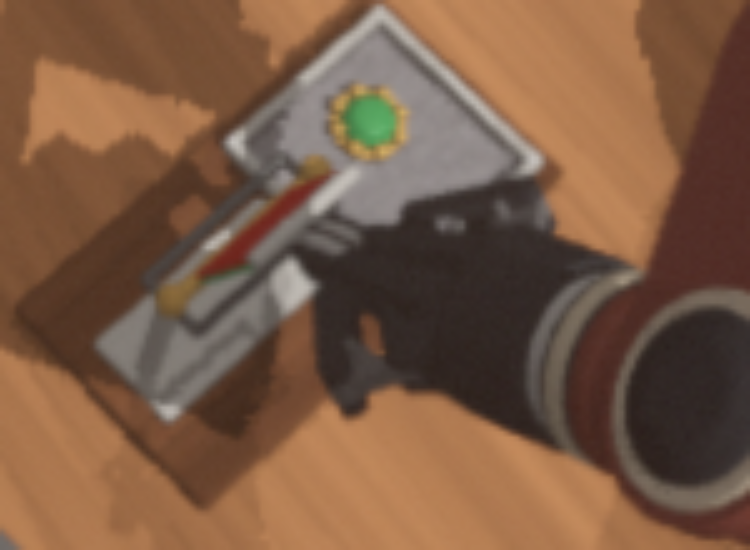

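The flag stands at about 70°, with a thin red sliver still visible, and the stand hasn't moved. Next I'll push slowly over the top.

Emit:
servo_tool(
  commands=[0,0,0,0.25,0.17,0,0,0,0,0,0.25,0.17,0,0,0,0,0,0.25,0.17,0,0,0,0,0,0.25,0.17,0,0,0,0,0,0.25,0.17,0,0,0,0,0,0.2,0.2,0,0,0,0,0,0.2,0.2,0,0],
)

```text
t: 9.75
tool_pos: [0.5837, 0.2228, 0.1418]
tool_rot: [-1.759, 0.642, -1.67]
contact_force: [0.3, 1.5, 0.5]
opening: 0.0002
```

Run:
```python
from h import *
from station import monitor,viewer
o=monitor.get_obs();print(uw(o),o["q"].round(2))
go(T(2,47.8),Rgoal(A))
d=viewer.get_image("scene");y,x=(290,360)
cv2.imwrite("pics/s7.png",cv2.resize(np.ascontiguousarray(d["frame"][y:y+110,x:x+150,::-1]),None,fx=5,fy=5))
```

```text
[-5.6  0.5 48.5] [ 0.55  0.37  1.51 -0.67  1.64  0.52]
t 9.75 pos [0.5837 0.2228 0.1418] F [0.3 1.5 0.5] shift cm [ 0.56  0.58 -0.03]
turn [ 0.007  0.002 -0.022]
```

View pics/s7.png

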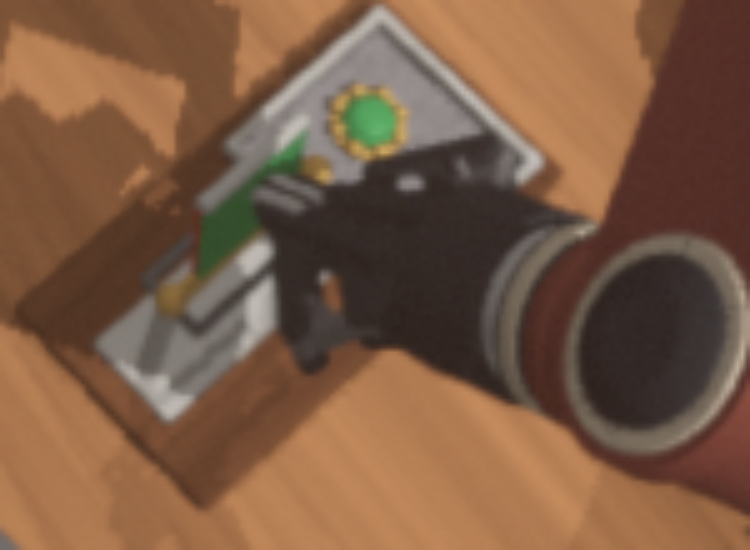

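The green face now shows, so the flag is just past upright and falling or leaning. I'll push 3 more slow rows, then hold.

Emit:
servo_tool(
  commands=[0,0,0,0.2,0.18,0,0,0,0,0,0.2,0.18,0,0,0,0,0,0.2,0.18,0,0,0,0,0,0,0,0,0,0,0,0,0,0,0,0,0,0,0,0,0,0,0,0,0,0,0,0,0,0],
)

```text
t: 10.5
tool_pos: [0.5846, 0.2135, 0.142]
tool_rot: [-1.759, 0.643, -1.67]
contact_force: [0.7, 0.0, 0.2]
opening: -0.0002
```

Run:
```python
from h import *
from station import monitor,viewer
o=monitor.get_obs();print(o["t"],uw(o),o["contact_force"])
d=viewer.get_image("scene");y,x=(290,360)
cv2.imwrite("pics/s8.png",cv2.resize(np.ascontiguousarray(d["frame"][y:y+110,x:x+150,::-1]),None,fx=5,fy=5))
```

```text
10.5 [ 3.7  0.4 48.8] [0.72547127 0.04517137 0.1811818 ]
```

View pics/s8.png

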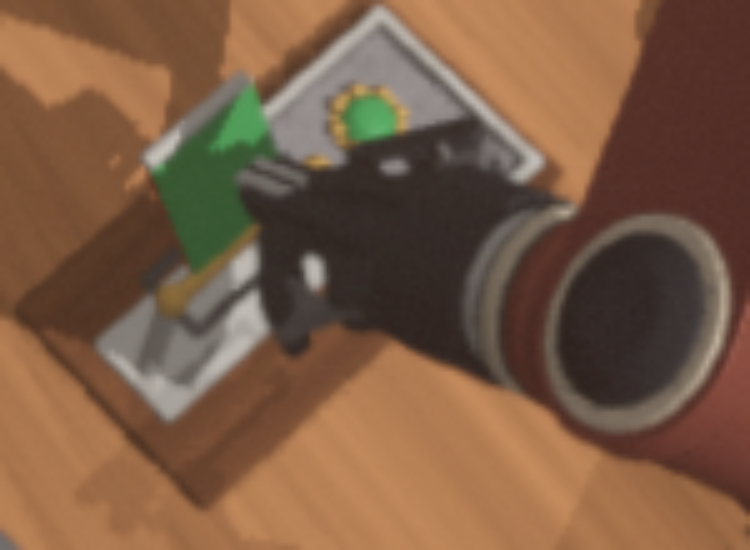

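The flag has left the fingers and is falling slowly to the back, green side up. Retreating along the finger axis.

Emit:
servo_tool(
  commands=[0,0,0,0,-1,0,0,0,0,0,0,-2,0,0,0,0,0,0,-2,0,0,0,0,0,0,-2,0,0,0,0,0,0,-2,0,0,0,0,0,0,-2,0,0,0,0,0,0,-2,0,0,0,0,0,0,-2,0,0,0,0,0,0,0,0,0,0,0,0,0,0,0,0],
)

```text
t: 11.55
tool_pos: [0.5728, 0.3248, 0.2582]
tool_rot: [-1.756, 0.642, -1.668]
contact_force: [-0.4, -1.1, 0.3]
opening: 0.0002
```

Run:
```python
from h import *
from station import monitor,viewer
o=monitor.get_obs();print(o["t"],uw(o),o["contact_force"],o["dq"].round(3))
for n in ("scene","top"):
    d=viewer.get_image(n);np.savez(n+"9.npz",**d)
    cv2.imwrite(f"pics/{n}9.png",d["frame"][:,:,::-1])
t=load("top9");t0=load("top0")
v,u=np.mgrid[190:260,160:235];P=pts(t,np.c_[u.ravel(),v.ravel()]);g=t["frame"][190:260,160:235].reshape(-1,3).astype(int)
k=(g[:,1]>g[:,0]+30)&(g[:,1]>g[:,2]+20)&(P[:,2]>.06);r=P[k]-piv
print("flag",k.sum(),"u,z",np.polyfit(r@ex,P[k][:,2],1), "z med",np.median(P[k][:,2]),(r@ex).min(),(r@ex).max())
# tray/base/flag_open shift between before and after by phase correlation
for nm,(y,x,h,w) in dict(trayD=(255,155,62,64),standO=(205,310,128,98),tools=(255,240,70,60)).items():
    a=[cv2.cvtColor(D["frame"][y:y+h,x:x+w],cv2.COLOR_RGB2GRAY).astype(np.float32) for D in(t0,t)]
    print(nm,cv2.phaseCorrelate(*a))
```

```text
11.55 [-108.2    0.9  165. ] [-0.36612743 -1.07928843  0.32320845] [ 0.013 -0.003 -0.026 -0.001  0.006 -0.   ]
flag 878 u,z [0.65322538 0.09265115] z med 0.11558050765276834 0.0034306541268610564 0.30005337629239204
trayD ((-0.058581317817733236, 0.06361134625110765), 0.7918396748136729)
standO ((-0.026787309296302908, 0.04718269095724281), 0.8343952582776546)
tools ((0.26902706173759583, 0.09070693558552279), 0.3374252871230797)
```

View pics/top9.png

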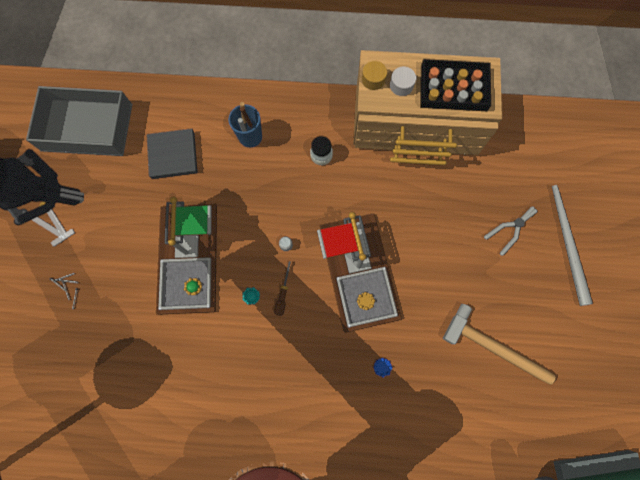

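View pics/scene9.png

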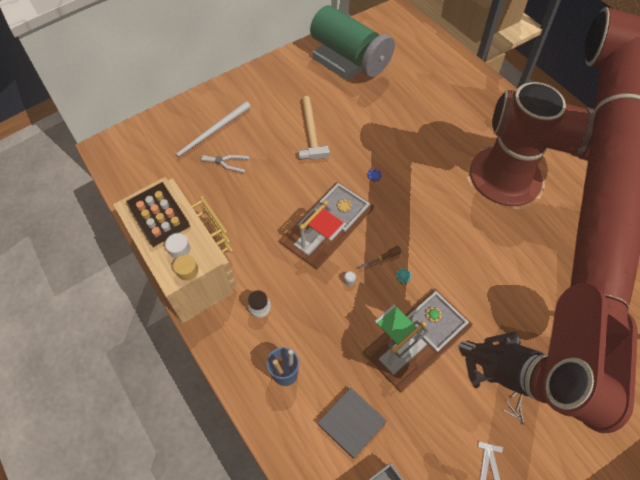

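The green flag lies on the back side (top 193,220; scene 400,322). The other flag is still red side up and the tools are where they were. I'll let it settle, then check the angle without the outliers.

Emit:
servo_tool(
  commands=[0,0,0,0,-0.5,0,0,0,0,0,0,-0.5,0,0,0,0,0,0,0,0,0,0,0,0,0,0,0,0,0,0,0,0,0,0,0,0,0,0,0,0,0,0,0,0,0,0,0,0,0],
)

```text
t: 12.35
tool_pos: [0.5715, 0.3291, 0.2627]
tool_rot: [-1.763, 0.644, -1.669]
contact_force: [-0.1, 1.0, -0.0]
opening: 0.0
```

Run:
```python
from h import *
from station import monitor,viewer,ticket
t=viewer.get_image("top")
v,u=np.mgrid[190:260,160:235];P=pts(t,np.c_[u.ravel(),v.ravel()]);g=t["frame"][190:260,160:235].reshape(-1,3).astype(int)
r=P-piv;k=(g[:,1]>g[:,0]+30)&(g[:,1]>g[:,2]+20)&(P[:,2]>.06)&(r@ex<.085)&(r@ex>.01)
sl=np.polyfit(r[k]@ex,P[k][:,2],1);zm=np.median(P[k][:,2]);print(k.sum(),"angle",np.pi-np.arctan(sl[0]),"z",zm,(r[k]@ex).max())
print(monitor.get_obs()["t"])
if abs(sl[0])<.1 and .11<zm<.122: print(ticket.finish_job())
```

```text
799 angle 3.139015865994636 z 0.11575106467150686 0.06991119496683133
12.4
the job is handed in; nothing more can be done
None
```

I turned over the flag on the green-stone brooch's stand and handed the job in at t = 12.4 s; the interface gave no verdict. I lifted the flag from under its edge with the shut, tilted fingertips, pushed it slowly past upright, let it fall to the back, and drew the arm clear.

**Last checks:**
- **Flag:** it lies flat with the green side up. The camera depth gives an angle of about 3.14 rad and a top-face height of 116 mm, against 115 mm expected.
- **Stands and brooches:** in the top view, both the finished stand's tray and the other stand shifted less than 0.1 pixel. Both brooches are in their trays and the other flag is still red side up.
- **Tools and jar:** they look to be where they were. The image match around the loupe and graver was poor, probably because of the arm's shadow, so I judged those by eye.
- **Forces:** wrist readings stayed below about 2 N, around the noise level.

**Disagreements and gaps:**
- **Fingertip position:** all three cameras put the real fingertip about 26 mm behind the reported TCP along the tool axis. I planned the push with that offset, and the contact came out as expected.
- **Flag speed:** I never measured it directly. It looked slow in the pictures taken as it fell.

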